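# Clip a relay into its nest and pull-check it

## Task

Press the orange relay straight down into the nest of the pull-check stand until it is fully home and both steel clips have snapped over it, pressing with no more than 25 newtons. Then, still holding the relay, pull it straight up with a smoothly rising force to about 11 newtons, keep that pull for about half a second and never pull harder than 15 newtons, to prove that the clips hold. Finally let go, leaving the relay clipped home and the spare grey relay, solder spool and breadboard where they are.

Things in the scene. Friction and masses are not known exactly. Their poses are not given: they have to be found in the camera images.
- relay: Relay to fit: upright, 90 mm tall, 0.06 to 0.11 kg. Black foot 32 mm (its x) by 24 mm (its y), 26 mm high; centred on it an orange cap 24 by 24 mm, leaving a flat ledge 4 mm wide at each x end of the foot, 26 mm up, for the clips. Same after a half turn. Origin: centre of underside, z up. Grip the cap 70 to 75 mm up, across its y faces, so that the fingers stay above the nest.
- stand: Fixed grey pull-check stand: base 150 mm (its x) by 110 mm (its y), 16 mm thick, with posts and springs carrying the aluminium nest plate, 110 by 86 mm, its top 45 mm above the table. White scale and red pointer at its -x edge. Origin: centre of the underside, on the table, plumb below the middle of the nest.
- nest_seat (a point): Centre of the nest's floor, where the relay's underside rests; 45 mm above the table unloaded. The relay's x goes along its x, either way round. Black guide walls 22 mm high leave 1 mm clearance round the foot; lead-ins above them slope outwards by 7 mm up to 35 mm above the floor. The sloping clip tops reach 45 mm, above the floor, 5.5 mm clear of each end of the foot, and also guide the foot in.
- nest (a joint): Height (m) of the nest floating on springs, 0 unloaded, + up; 6 N per mm either way, stops at 6 mm. A pull of 11 N on the seated relay raises it 1.8 mm, a push of 25 N lowers it 4.2 mm. This reading is too noisy to judge the pull; read the force at the wrist, less the relay's weight.
- clip_far (a joint): Sprung steel clip at the nest's +x end: 0 closed, + metres outwards (limit 8 mm). The relay going down wedges both clips open by 2.5 mm, which takes roughly 3 to 15 N of push; they snap shut over the ledges once it is home, with about 1 mm of vertical play. Their flat undersides then keep it in.
- clip_near (a joint): The same sort of clip at the nest's -x end.
- spare_relay: Bystander: a relay of the same shape with a grey cap, standing upright. Origin: centre of the underside.
- spool: Bystander: a red-flanged spool of solder, 56 mm across, 32 mm high, standing on its flange. Origin: centre of the underside.
- breadboard: Bystander: a white breadboard, 55 by 83 by 9 mm, lying flat. Origin: centre of the underside.
Mind the look-alikes: they are no part of the job. Of the things that look like the relay, the larger one is meant. There is more than one size of the stand; the job needs the larger.

How it is judged:
By the outcome, as a careful person would: the job done as asked, in the order asked, and still so for the second after the job is handed in, with the robot touching nothing.
It also fails if it takes over 67 s, if anything falls off the work surface, if the arm or the gripper's body presses on something with over 40 N, if the wrist force passes 120 N, or if a joint passes its speed limit or range.

## Robot

A 6-joint arm with a two-finger parallel gripper is mounted at the origin on the work surface. World frame = base frame: x ahead of the robot, y to its left, z up, the work surface at z = 0. Lengths are in mm, angles in rad, forces in N, time in s.
With the tool pointing down it reaches from about 350 to 775 mm from the base axis. Payload 7.3 kg.
Tool frame: the origin (TCP) lies between the finger pads; the fingertips stand 22 mm ahead of it and the grasp point (between the pads) lies 3 mm ahead of it; z points along the fingers, x is the direction in which the jaws open and shut, and the axes are right-handed (so a half turn about z gives the same grasp; the last joint's range is limited). The gripper opens to 92 mm and grips with 3 to 60 N. Pads are 19 mm wide; open, the fingers measure 130 mm over their backs; the gripper's body (75 mm by 190 mm) begins 47 mm behind the grasp point.
Start: joints at [-1.374, 0.342, 1.524, -0, 1.275, -0.146], TCP at [176.488, -494.464, 248.741] pointing down, gripper open.
Joint ranges: [-2.53, 2.53], [-0.77, 2.02], [0.04, 2.7], [-1, 4.14], [0.28, 2.66], [-3.11, 3.11]. Speed limits (rad/s): [2.57, 2.57, 3.14, 3.14, 3.14, 3.14].

## Interface

Orientations are given as [roll, pitch, yaw] about the fixed x, y, z axes, in that order (R = Rz(yaw) Ry(pitch) Rx(roll)).
In Python, from plant import * gives the robot as it stands. The module is installed in compiled form; this text tells all that it offers.
- The arm moves only by the shell command python3 -m handwheel 'ROWS' [OPENING]. ROWS is a JSON object of lists of equal length, an entry for each row: "translation": the shift along the world's x, y, z in units of 15 cm (1.0 is 15 cm), a list of three; "twist": the turn about the world's z in units of 90 degrees (1.0 is 90 degrees). In form: {"translation": [[tx, ty, tz], ...], "twist": [twist, ...]}. A call has exactly 8 rows; each row shifts and turns the pose as measured when the row begins; what a row does not reach is not made up. A row lasts 1/8 s, in which the tool goes at most 62.5 mm and 10.7 degrees, less where a joint would pass 70% of its speed; a pose out of reach is approached as far as the arm can. A call with a number of a shift or a turn outside -1 to 1 is refused whole. A call with a gripper value outside its range is refused whole. OPENING is the closure in counts, from 0 (fully open) to 255 (shut), set as the call begins (- or left out, the last holds). The fingers move at their own pace and stop on an object; the grip force is fixed at half the most. Time passes only in rows, so rows that do not move let the fingers close, or fill a call up. It gives the time, the measured TCP pose, the force and the opening at its end, in the units of the state.
- get_obs(): the state, without advancing time (a new reading comes with each control period).
- capture(name): name is "side" or "top" or "wrist"; returns a dict with "img" (400x640x3 uint8, red, green, blue), "vertical_fov" (degrees; the focal length in pixels is half the picture's height over the tangent of half this angle, whatever the lens; pixels are square), "cx", "cy" (the principal point, pixels), "distortion" ([k1, k2, p1, p2, k3] as OpenCV has them; the pictures are not rectified), "world_from_camera" (4x4, takes a point from camera to world coordinates). Camera axes: x right, y up, looking along -z (the intrinsics and any distortion apply to the point x, -y, -z); pixel columns grow to the right and rows downward; lengths in mm; the calibration is good to about 2 mm. A picture is of the moment at which its call begins. There is no depth.
- close_job(): hands the job in, once; it reports no verdict.
Trained networks look in the newest picture that a camera, given by its name, has taken for a name from the list of things; names that differ only in an ending like _2 or _b are one class to them, and where a whole thing is asked for, a point or a joint stands for the part that bears it (a point fixed in the world has none). Each returns a list of dicts, best first, with "score" (0 to 1); they miss things now and then, are a little off and sometimes report something else, mostly with a low value. They report only what shows in the picture. A call takes as long as a camera call. They do not tell look-alikes from the thing itself.
- search_frame(camera, label): "position" ([x, y, z] in mm, in the coordinates of the camera as it stood for that picture, good to about 4 mm: the middle of the surface that is visible of it).
- spot_point(camera, label): "position" ([x, y, z] in mm, in the coordinates of the camera as it stood for that picture, good to about 4 mm: a listed point, or the origin of a listed thing).
The state is a dict: "time": time; "joint_positions": joint angles; "dq": joint speeds; "tau": joint torques, N m; "tool_pos": TCP position; "tcp_rot": TCP orientation; "contact_force": force on the tool from outside, world axes, zero at the start; "moment": the same for the moment, N m; "grip_width": finger opening in mm.
Only numpy, scipy, OpenCV 4.12 (cv2) and the standard library are available. Lean on these libraries where they do the work, as an engineer would, in place of code of your own. Each camera call takes 0.05 s, during which the arm holds its last target.

## Working session

There is one attempt and no reset: what is moved stays moved. The work goes in short steps, Python scripts to look and compute and a shell command to move; the robot and the scene stay as the last step left them, time stands still between calls to the robot, and variables do not carry over. Pictures are saved under pics/ and viewed, and the job is handed in when it is done.

```bash
mkdir -p pics
cat > h.py <<'E'
from plant import *
import numpy as np, cv2
def K(c):
    h=c["img"].shape[0]; f=h/2/np.tan(np.radians(c["vertical_fov"])/2)
    return np.array([[f,0,c["cx"]],[0,f,c["cy"]],[0,0,1.]])
def proj(c,P):
    T=np.linalg.inv(np.array(c["world_from_camera"])); P=np.atleast_2d(P)
    q=P@T[:3,:3].T+T[:3,3]; q=q*[1,-1,-1]
    return cv2.projectPoints(q.astype(float),np.zeros(3),np.zeros(3),K(c),np.array(c["distortion"],float))[0][:,0]
def back(c,uv,z):
    uv=np.array(uv,float).reshape(-1,1,2)
    n=cv2.undistortPoints(uv,K(c),np.array(c["distortion"],float))[:,0]
    d=np.c_[n[:,0],-n[:,1],-np.ones(len(n))]; T=np.array(c["world_from_camera"])
    d=d@T[:3,:3].T; o=T[:3,3]
    return o+d*((z-o[2])/d[:,2])[:,None]
def save(c,n): cv2.imwrite("pics/"+n,c["img"][:,:,::-1])
E
python3 - <<'E'
from h import *
np.set_printoptions(precision=1,suppress=True)
import pickle
cs={}
for n in ["top","side","wrist"]:
    c=capture(n); save(c,n+"0.png"); cs[n]=c
    T=np.array(c["world_from_camera"])
    for l in ["relay","stand","nest_seat","spare_relay","spool","breadboard"]:
        for r in spot_point(n,l)[:3]:
            p=np.array(r["position"]); w=T[:3,:3]@p+T[:3,3]; print(n,l,round(r["score"],2),w,proj(c,w)[0])
pickle.dump(cs,open("c0.pkl","wb"))
o=get_obs(); print(o)
E
```

```text
top relay 0.6 [612.5 -71.3   0.1] [345.8 198.3]
top relay 0.2 [509.7 241.3  47.1] [200.4 244.7]
top stand 0.69 [509.2 235.4   2. ] [209.9 245.5]
top stand 0.61 [506.2  47.   -2.5] [293.5 246.4]
top nest_seat 0.93 [501.3  50.1  30. ] [290.4 248.4]
top nest_seat 0.58 [510.2 242.4  47.1] [199.9 244.5]
top spare_relay 0.62 [ 567.6 -262.9   -1.4] [431.8 217.1]
top spool 0.75 [ 459.1 -128.5   -2.8] [373. 267.]
top breadboard 0.58 [ 756.3 -255.6   -4. ] [424.  136.2]
side relay 0.66 [551.5 -68.6  -2.3] [298.4 242.3]
side stand 0.94 [513.9 236.9  -3.6] [250.8 155.6]
side stand 0.62 [502.6  48.4  -3.4] [261.3 207.8]
side nest_seat 0.86 [513.8 241.7  39.5] [248.7 139.1]
side spare_relay 0.78 [ 571.  -269.3   -1.1] [341.4 325.9]
side spool 0.74 [ 458.7 -125.4   -7.3] [256.  276.8]
side breadboard 0.71 [618.4 -75.4   2.9] [333.3 235.7]
side breadboard 0.62 [ 755.2 -256.1   -5.3] [440.6 294.6]
{'time': 1.05, 'joint_positions': array([-1.4,  0.3,  1.5,  0. ,  1.3, -0.1]), 'dq': array([-0.,  0., -0., -0.,  0.,  0.]), 'tau': array([  0. , -43.1, -24.4,   0.1,   0. ,   0. ]), 'tool_pos': array([ 176.5, -494.5,  248.7]), 'tcp_rot': array([-3.1, -0. , -1.2]), 'contact_force': array([ 0.2, -0.3, -0.5]), 'moment': array([ 0., -0., -0.]), 'grip_width': 91.57105252370576}
```

View pics/top0.png

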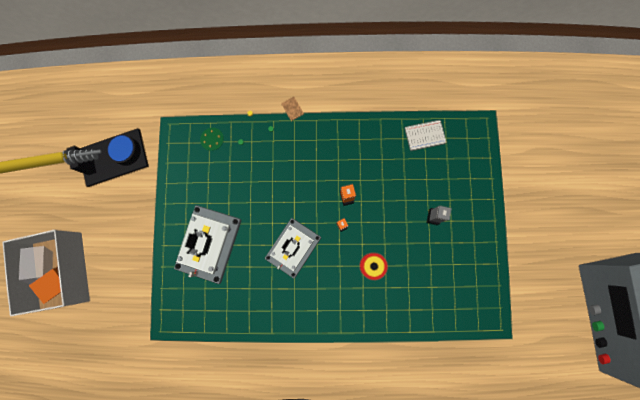

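View pics/side0.png

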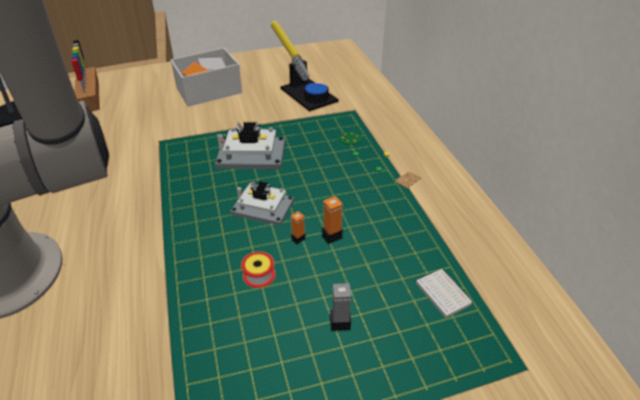

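Candidates in the top view: large orange relay (347,192), small orange relay (342,224), grey spare (440,214). For the stand: larger one (208,244), smaller one (293,247). I choose (347,192) and (208,244), and will check them in a crop.

Run:
```python
from h import *
import pickle
cs=pickle.load(open("c0.pkl","rb"))
t=cs["top"]["img"]; s=cs["side"]["img"]
a=cv2.resize(t[170:240,310:380],(400,400),interpolation=cv2.INTER_CUBIC)
b=cv2.resize(t[195:295,165:265],(400,400),interpolation=cv2.INTER_CUBIC)
cv2.imwrite("pics/crop1.png",np.hstack([a,b])[:,:,::-1])
print(cs["top"]["world_from_camera"],cs["top"]["vertical_fov"],cs["wrist"]["world_from_camera"],cs["wrist"]["vertical_fov"])
print(get_obs()["tcp_rot"])
c=cs["top"]
print(back(c,[[342,224]],45),back(c,[[208,244]],16))
```

```text
[[-8.71590887e-03  9.89853235e-01 -1.41825968e-01  4.88151616e+02]
 [-9.99458783e-01 -1.31225531e-02 -3.01652089e-02 -3.95785865e+01]
 [-3.17202484e-02  1.41486292e-01  9.89431885e-01  8.39594147e+02]
 [ 0.00000000e+00  0.00000000e+00  0.00000000e+00  1.00000000e+00]] 55.896272658505474 [[ 3.36581315e-01  9.00844463e-01  2.74212095e-01  2.51170148e+02]
 [-9.41654319e-01  3.21869493e-01  9.84234399e-02 -4.68236518e+02]
 [ 4.03702841e-04 -2.91340494e-01  9.56619336e-01  3.83249583e+02]
 [ 0.00000000e+00  0.00000000e+00  0.00000000e+00  1.00000000e+00]] 69.07903962241154
[-3.14157034e+00 -3.70318751e-05 -1.22802743e+00]
[[551.14619424 -60.51600656  45.        ]] [[512.0640307 235.0639181  16.       ]]
```

View pics/crop1.png

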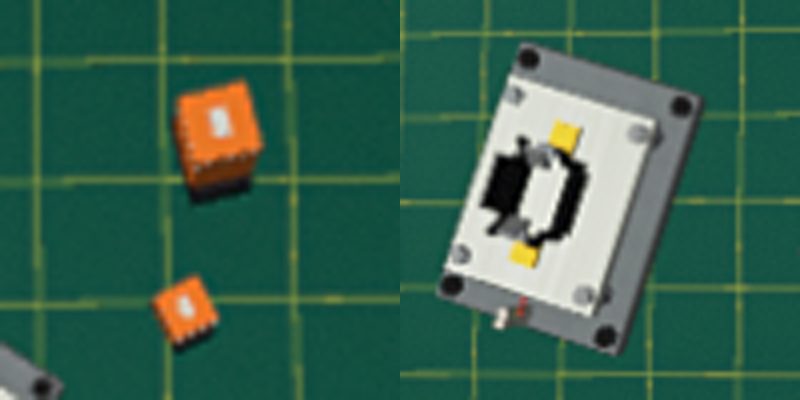

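View pics/wrist0.png

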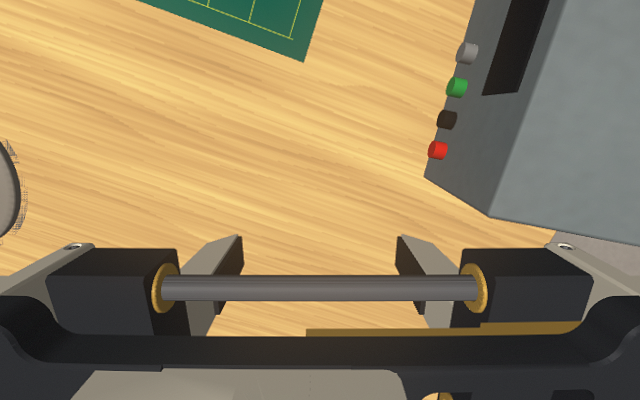

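The crop shows the relay chosen, clearly the bigger orange cap, and the bigger stand at about -18° yaw with its pointer at the bottom (-x) edge. Next I move the wrist camera over the relay.

```bash
python3 -m handwheel '{"translation": [[0.1,0.1,0],[0.2,0.2,0],[0.2,0.2,0],[0.2,0.2,0],[0.2,0.2,0],[0.2,0.2,0],[0.2,0.2,0],[0.2,0.2,0]], "twist": [0,0,0,0,0,0,0,0]}'
```

```text
time: 2.05
tool_pos: [408.8, -256.6, 249.0]
tcp_rot: [-3.139, 0.0, -1.231]
contact_force: [-0.2, -0.5, -0.1]
grip_width: 92.1
```

```bash
python3 -m handwheel '{"translation": [[0.2,0.2,0],[0.2,0.2,0],[0.2,0.2,0],[0.2,0.2,0],[0.2,0.2,0],[0.2,0.2,0],[0.1,0.1,0],[0,0,0]], "twist": [0,0,0,0,0,0,0,0]}'
```

```text
time: 3.05
tool_pos: [609.3, -41.6, 249.2]
tcp_rot: [-3.139, 0.002, -1.222]
contact_force: [-0.2, 0.3, -0.7]
grip_width: 92.1
```

Run:
```python
from h import *
import pickle
np.set_printoptions(precision=1,suppress=True)
c=capture("wrist"); save(c,"w1.png"); pickle.dump(c,open("w1.pkl","wb"))
T=np.array(c["world_from_camera"])
for l in ["relay"]:
    for r in spot_point("wrist",l)[:3]:
        p=np.array(r["position"]); w=T[:3,:3]@p+T[:3,3]; print(l,round(r["score"],2),w,proj(c,w)[0])
o=get_obs(); print(o["time"],o["tool_pos"],o["tcp_rot"],o["contact_force"])
```

```text
relay 0.82 [555.2 -64.2  -1.1] [321.1 215.9]
relay 0.73 [615.8 -68.   -1.5] [339.1 176.9]
3.15 [608.5 -43.2 249.4] [-3.1  0.  -1.2] [-0.6 -0.2 -0.6]
```

View pics/w1.png

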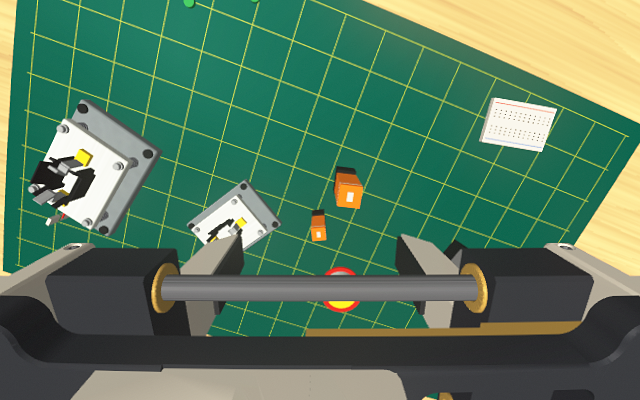

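Run:
```python
from h import *
import pickle
c=pickle.load(open("w1.pkl","rb"))
t=c["img"]
a=cv2.resize(t[155:220,315:380],(600,600),interpolation=cv2.INTER_CUBIC)
cv2.imwrite("pics/crop2.png",a[:,:,::-1])
```

```text
(no output)
```

View pics/crop2.png

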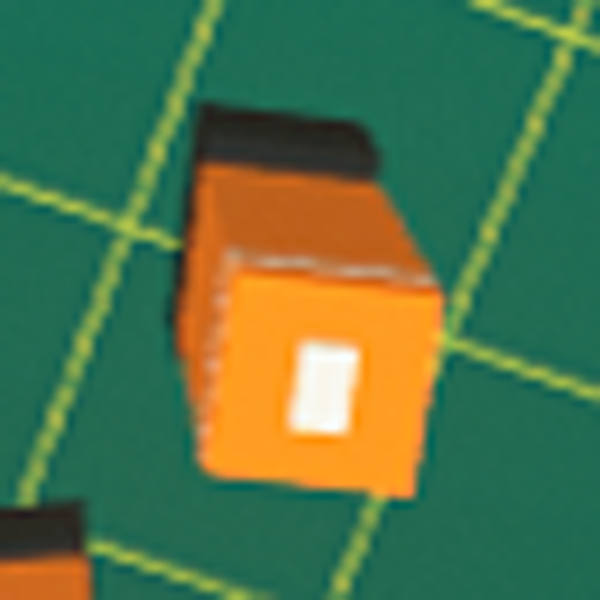

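```bash
cat > fit.py <<'E'
from h import *
from scipy.optimize import minimize
def box(cx,cy,yaw,sx,sy,z0,z1):
    R=np.array([[np.cos(yaw),-np.sin(yaw)],[np.sin(yaw),np.cos(yaw)]])
    xy=np.array([[i,j] for i in(-1,1) for j in(-1,1)])*[sx/2,sy/2]@R.T+[cx,cy]
    return np.vstack([np.c_[xy,np.full(4,z)] for z in(z0,z1)])
S=8
def mask(c,P,roi):
    x0,x1,y0,y1=roi
    uv=proj(c,P); h=cv2.convexHull(((uv+0.5-[x0,y0])*S).astype(np.float32))
    m=np.zeros(((y1-y0)*S,(x1-x0)*S),np.float32); cv2.fillPoly(m,[np.round(h).astype(np.int32)],1)
    return cv2.resize(m,(x1-x0,y1-y0),interpolation=cv2.INTER_AREA)
def fit(c,roi,p0,hyp):
    x0,x1,y0,y1=roi; I=c["img"][y0:y1,x0:x1].astype(float)
    g=I.max(2)
    org=((I[:,:,0]>1.4*I[:,:,1])&(I[:,:,0]>100))|(I.min(2)>140)
    blk=(g<70)&~org
    allm=(org|blk).astype(float); org=org.astype(float)
    def cost(p):
        f=mask(c,box(p[0],p[1],p[2],32,24,0,26),roi); k=mask(c,box(p[0],p[1],p[2],24,24,26,90),roi)
        return ((np.maximum(f,k)-allm)**2).sum()+((k-org)**2).sum()
    best=None
    for d in (-.1,0,.1):
        r=minimize(cost,[p0[0],p0[1],hyp+d],method="Nelder-Mead",options=dict(initial_simplex=[[p0[0],p0[1],hyp+d],[p0[0]+5,p0[1],hyp+d],[p0[0],p0[1]+5,hyp+d],[p0[0],p0[1],hyp+d+.15]],xatol=.05,fatol=.01))
        if best is None or r.fun<best.fun: best=r
    return best.x,best.fun
E
python3 - <<'E'
from fit import *
import pickle
w=pickle.load(open("w1.pkl","rb")); t=pickle.load(open("c0.pkl","rb"))["top"]
for n,c,roi in (("w",w,(325,375,160,213)),("t",t,(333,365,178,212))):
    for h in (14,-76):
        x,f=fit(c,roi,[613,-70],np.radians(h)); print(n,h,x[:2],np.degrees(x[2]),f)
E
```

```text
w 14 [616.23361083 -73.28634311] 13.622113068156985 83.35986328125
w -76 [616.40661453 -73.186081  ] -76.16057654935979 197.76806640625
t 14 [614.27303126 -72.47525203] 12.371568753922432 86.14990234375
t -76 [614.47528381 -72.72369203] -75.9712386258216 119.02734375
```

```bash
python3 -m handwheel '{"translation": [[0.02,-0.08,0],[0.02,-0.08,-0.1],[0,-0.04,-0.15],[0,0,-0.15],[0,0,-0.1],[0,0,0],[0,0,0],[0,0,0]], "twist": [-0.04,-0.03,0,0,0,0,0,0]}'
```

```text
time: 4.15
tool_pos: [610.9, -79.2, 171.2]
tcp_rot: [-3.14, 0.002, -1.346]
contact_force: [-1.1, 0.4, -1.0]
grip_width: 91.5
```

Run:
```python
from h import *
import pickle
c=capture("wrist"); save(c,"w2.png"); pickle.dump(c,open("w2.pkl","wb"))
o=get_obs(); print(o["time"],o["tool_pos"],np.degrees(o["tcp_rot"]),o["contact_force"])
```

```text
4.2 [611.02648504 -79.22252499 171.31199019] [-1.79893502e+02  8.45320358e-02 -7.71155458e+01] [ 0.31953251  0.25771223 -0.05991826]
```

View pics/w2.png

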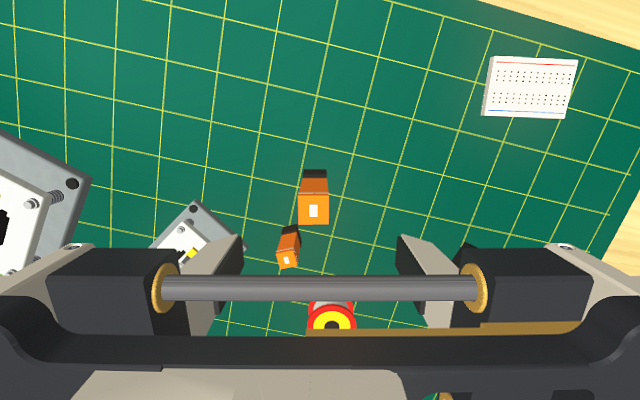

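Run:
```python
from fit import *
import pickle
c=pickle.load(open("w2.pkl","rb"))
x,f=fit(c,(290,345,160,229),[615,-73],np.radians(13.6)); print(x[:2],np.degrees(x[2]),f)
print(proj(c,[[611,-79,171],[611,-79,149],[615.5,-73,90]]))
```

```text
[616.42263856 -73.46459855] 13.06583405386603 195.244873046875
[[317.78170487 270.90830683]
 [317.98893494 251.77473587]
 [312.17391592 210.85255391]]
```

```bash
python3 -m handwheel '{"translation": [[0.033,0.04,0],[0,0,-0.1],[0,0,-0.15],[0,0,-0.15],[0,0,-0.1],[0,0,-0.08],[0,0,0],[0,0,0]], "twist": [0,0,0,0,0,0,0,0]}'
```

```text
time: 5.2
tool_pos: [616.7, -71.8, 80.0]
tcp_rot: [-3.138, 0.001, -1.344]
contact_force: [-0.3, -0.3, 0.1]
grip_width: 91.6
```

```bash
python3 -m handwheel '{"translation": [[-0.003,-0.01,-0.02],[0,0,0],[0,0,0],[0,0,0],[0,0,0],[0,0,0],[0,0,0],[0,0,0]], "twist": [0,0,0,0,0,0,0,0]}'; python3 -m handwheel '{"translation": [[0,0,0],[0,0,0],[0,0,0],[0,0,0],[0,0,0],[0,0,0],[0,0,0],[0,0,0]], "twist": [0,0,0,0,0,0,0,0]}' 255
```

```text
time: 6.2
tool_pos: [617.2, -73.7, 78.8]
tcp_rot: [-3.135, -0.001, -1.344]
contact_force: [0.3, 0.2, 0.5]
grip_width: 91.6
time: 7.2
tool_pos: [617.2, -73.6, 78.7]
tcp_rot: [-3.135, -0.001, -1.344]
contact_force: [-0.1, 0.3, -0.8]
grip_width: 24.0
```

Run:
```python
from h import *
c=capture("side"); save(c,"s2.png")
o=get_obs(); print(o["time"],o["tool_pos"],o["tcp_rot"],o["contact_force"],o["moment"],o["grip_width"])
cv2.imwrite("pics/s2c.png",cv2.resize(c["img"][120:320,200:440],None,fx=3,fy=3)[:,:,::-1])
```

```text
7.25 [617.15679246 -73.6105301   78.65847336] [-3.13514077e+00 -8.22372719e-04 -1.34437054e+00] [-0.80578691  0.38746058 -0.82953129] [-0.02856467 -0.00394454  0.03054065] 23.86187396389646
```

View pics/s2c.png

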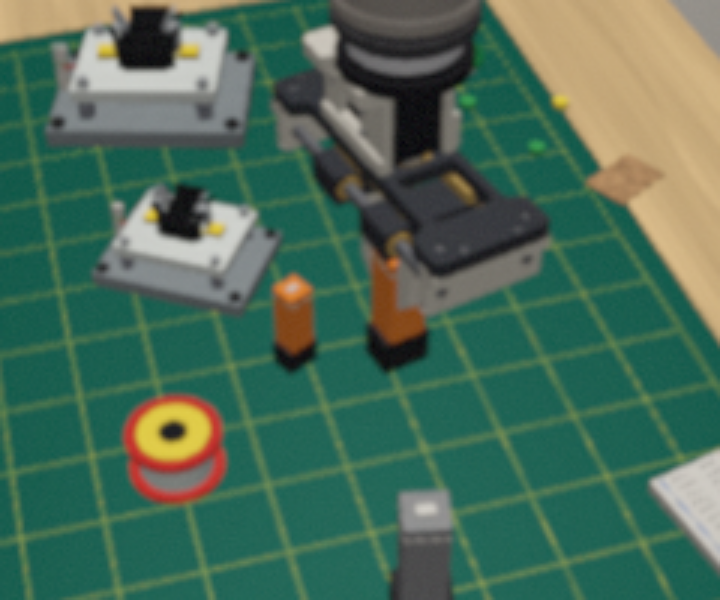

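```bash
python3 -m handwheel '{"translation": [[0,0,0.02],[0,0,0.05],[0,0,0.1],[0,0,0.2],[0,0,0.25],[0,0,0.25],[0,0,0.15],[0,0,0]], "twist": [0,0,0,0,0,0,0,0]}'; python3 -m handwheel '{"translation": [[-0.03,0.06,0],[-0.1,0.2,0],[-0.15,0.28,0],[-0.15,0.28,0],[-0.15,0.28,0],[-0.15,0.28,0],[-0.15,0.28,0],[-0.1,0.18,0]], "twist": [-0.02,-0.05,-0.05,-0.05,-0.05,-0.05,-0.05,-0.02]}'
```

```text
time: 8.25
tool_pos: [616.6, -73.5, 242.6]
tcp_rot: [-3.131, -0.003, -1.344]
contact_force: [0.1, 0.8, -2.0]
grip_width: 23.6
time: 9.25
tool_pos: [461.0, 207.5, 235.6]
tcp_rot: [-3.141, -0.004, -1.901]
contact_force: [1.1, -0.2, -0.8]
grip_width: 23.7
```

```bash
python3 -m handwheel '{"translation": [[-0.1,0.15,0],[-0.03,0.04,0],[0,0,0],[0,0,0],[0,0,0],[0,0,0],[0,0,0],[0,0,0]], "twist": [0,0,0,0,0,0,0,0]}'
python3 - <<'E'
from h import *
import pickle
np.set_printoptions(precision=2,suppress=True)
F=[]
d={}
for n in ["wrist","top","side"]:
    c=capture(n); save(c,n+"3.png"); d[n]=c
    T=np.array(c["world_from_camera"])
    for l in ["stand","nest_seat"]:
        for r in spot_point(n,l)[:2]:
            p=np.array(r["position"]); w=T[:3,:3]@p+T[:3,3]; print(n,l,round(r["score"],2),w,proj(c,w)[0])
    o=get_obs();F.append(o["contact_force"])
pickle.dump(d,open("c3.pkl","wb"))
print(o["tool_pos"],o["tcp_rot"],np.mean(F,0),o["joint_positions"])
E
```

```text
time: 10.25
tool_pos: [440.1, 235.5, 233.2]
tcp_rot: [3.139, -0.008, -1.902]
contact_force: [1.0, -0.1, -1.8]
grip_width: 23.6
wrist stand 0.75 [506.64  46.87  -0.72] [449.95  73.74]
wrist stand 0.57 [512.83 239.81   0.12] [294.77 122.83]
wrist nest_seat 0.83 [515.62 236.67  44.42] [293.62 120.74]
wrist nest_seat 0.66 [506.17  45.28  30.87] [464.24  70.04]
top stand 0.87 [509.83 236.7    0.43] [209.51 245.19]
top stand 0.76 [504.2   50.67  -0.08] [291.71 247.26]
top nest_seat 0.95 [502.73  45.86  28.87] [292.49 247.68]
top nest_seat 0.74 [513.16 243.42  46.29] [199.6 243.1]
side stand 0.76 [502.8   48.53  -4.51] [261.38 208.18]
side stand 0.61 [513.92 238.57  -3.96] [250.73 155.28]
side nest_seat 0.89 [517.45 238.55  41.  ] [250.41 139.07]
side nest_seat 0.77 [509.24  46.56  26.41] [263.44 196.77]
[439.97 235.72 233.18] [ 3.14 -0.01 -1.9 ] [-0.07 -0.58 -0.98] [ 0.34  0.31  1.61 -0.    1.22  2.24]
```

View pics/wrist3.png

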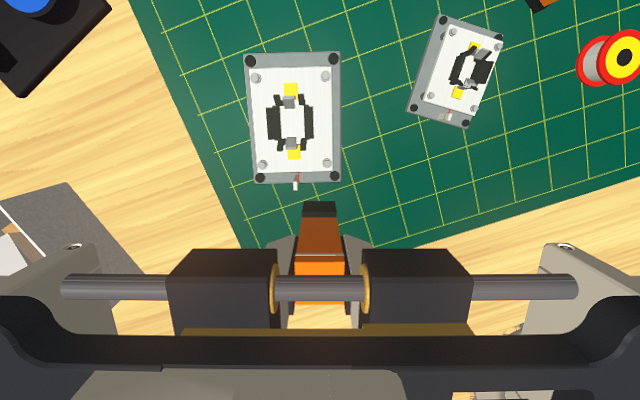

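Run:
```python
from h import *
import pickle
d=pickle.load(open("c3.pkl","rb"))
t=d["wrist"]["img"]
a=cv2.resize(t[45:195,230:355],None,fx=4,fy=4,interpolation=cv2.INTER_CUBIC)
cv2.imwrite("pics/c3a.png",a[:,:,::-1])
t=d["wrist"]["img"]
a=cv2.resize(t[190:310,270:370],None,fx=5,fy=5,interpolation=cv2.INTER_CUBIC)
cv2.imwrite("pics/c3b.png",a[:,:,::-1])
```

```text
(no output)
```

View pics/c3a.png

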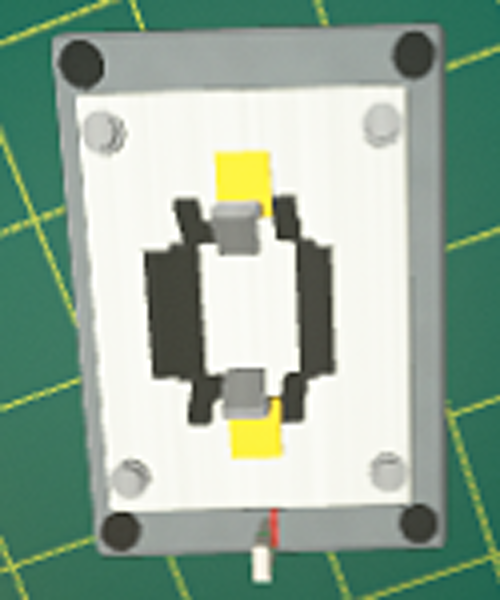

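View pics/c3b.png

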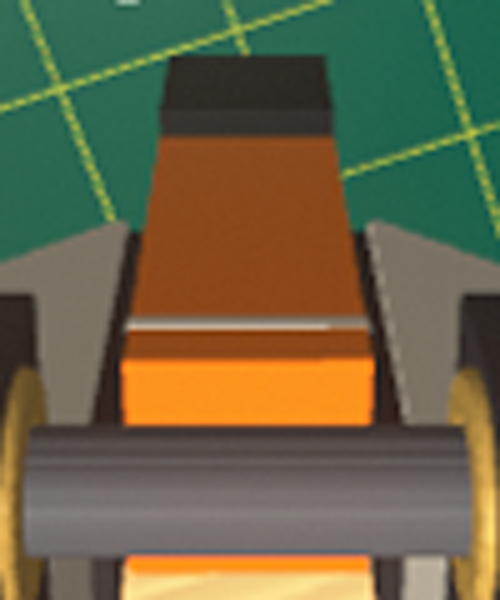

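Run:
```python
from h import *
import pickle
from scipy.optimize import least_squares
np.set_printoptions(precision=2,suppress=True)
d=pickle.load(open("c3.pkl","rb")); c=d["wrist"]
pl=np.array([(77,96),(408,87),(410,502),(108,512)])/4.+[230,45]-.4
P=back(c,pl,45); print(P, P.mean(0))
for i in range(4): print(np.linalg.norm(P[i]-P[i-1]))
ex=(P[0]+P[1]-P[2]-P[3])[:2]; print("yaw x",np.degrees(np.arctan2(ex[1],ex[0])))
ey=(P[0]+P[3]-P[1]-P[2])[:2]; print("yaw y",np.degrees(np.arctan2(ey[1],ey[0])))
B=back(c,np.array([(55,37),(442,27),(442,545),(100,553)])/4.+[230,45]-.4,16); print("base",B.mean(0))
for i in range(4): print(np.linalg.norm(B[i]-B[i-1]))
ex=(B[0]+B[1]-B[2]-B[3])[:2]; print("yaw x",np.degrees(np.arctan2(ex[1],ex[0])))
# relay pose fit
rp=np.array([(168,57),(325,57),(160,108),(332,108),(162,135),(330,135),(127,325),(370,325)])/5.+[270,190]-.4
loc=np.array([(16,12,0),(16,-12,0),(16,12,26),(16,-12,26),(12,12,26),(12,-12,26)])
def f(p,full=False):
    R=cv2.Rodrigues(np.array([0,0,p[3]]))[0]
    return (proj(c,loc@R.T+p[:3])-rp[:6]).ravel()
r=least_squares(f,[440,236,154,np.radians(-18.5)]); print(r.x,np.degrees(r.x[3]),r.fun)
o=get_obs(); print(o["tool_pos"],np.degrees(o["tcp_rot"]))
# top camera
```

```text
[[579.05 261.97  45.  ]
 [553.52 181.28  45.  ]
 [451.25 214.38  45.  ]
 [476.29 295.69  45.  ]] [515.03 238.33  45.  ]
108.15304467728954
84.63905776786035
107.50395175263573
85.07327238550305
yaw x -18.051245126628242
yaw y 72.6656534972644
base [515.01 237.95  16.  ]
145.90156306092942
106.51357207101337
145.98835461294647
106.08650473278165
yaw x -17.686908256629714
[437.18 235.92 148.65  -0.33] -19.117532632761478 [ 0.23 -0.4  -0.69 -0.38  0.21  0.18  0.01  0.21 -0.11  0.15  0.29  0.16]
[439.97 235.72 233.18] [ 179.86   -0.44 -108.93]
```

Run:
```python
from h import *
import pickle
d=pickle.load(open("c3.pkl","rb"))
t=d["top"]["img"]
a=cv2.resize(t[195:295,165:265],None,fx=6,fy=6,interpolation=cv2.INTER_CUBIC)
cv2.imwrite("pics/c3t.png",a[:,:,::-1])
```

```text
(no output)
```

View pics/c3t.png

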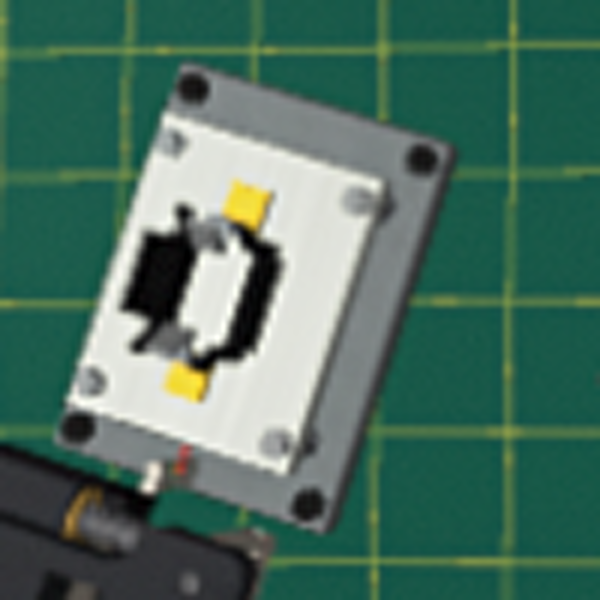

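```bash
cat > rel.py <<'E'
from h import *
import pickle
from scipy.optimize import least_squares
np.set_printoptions(precision=2,suppress=True)
def solve(c,pl,ba,rp,zr,mode):
    rl=np.array([(16,12,0),(16,-12,0),(16,12,26),(16,-12,26),(12,12,26),(12,-12,26)])
    pL=np.array([(55,43,45),(55,-43,45),(-55,-43,45),(-55,43,45)])
    bL=np.array([(75,55,16),(75,-55,16),(-75,-55,16),(-75,55,16)])
    def f(p):
        cc=dict(c)
        T=np.array(c["world_from_camera"]).copy()
        if mode=="f": cc["vertical_fov"]=np.degrees(2*np.arctan(np.tan(np.radians(c["vertical_fov"])/2)/p[6]))
        if mode=="z": T[2,3]+=(p[6]-1)*100
        if mode=="zt":
            T[2,3]+=(p[6]-1)*100
            T[:3,:3]=T[:3,:3]@cv2.Rodrigues(np.array([p[7],p[8],0]))[0]
        cc["world_from_camera"]=T
        Rs=cv2.Rodrigues(np.array([0,0,p[2]]))[0]; Rr=cv2.Rodrigues(np.array([0,0,p[5]]))[0]
        a=proj(cc,np.vstack([pL,bL])@Rs.T+[p[0],p[1],0])-np.vstack([pl,ba])
        b=proj(cc,rl@Rr.T+[p[3],p[4],zr])-rp
        return np.r_[a.ravel(),b.ravel(),(p[7:]*100)]
    r=least_squares(f,[514,238,-.31,440,236,-.33,1,0,0],x_scale=[1,1,.01,1,1,.01,.01,.01,.01])
    p=r.x; dx,dy=p[0]-p[3],p[1]-p[4]
    print(mode,p,"yaws",np.degrees(p[2]),np.degrees(p[5]),"rel",dx,dy,np.degrees(p[2]-p[5]),"rms",np.sqrt(np.mean(r.fun**2)))
E
python3 - <<'E'
from rel import *
c=pickle.load(open("c3.pkl","rb"))["wrist"]
pl=np.array([(77,96),(408,87),(410,502),(108,512)])/4.+[230,45]-.4
ba=np.array([(55,37),(442,27),(442,545),(100,553)])/4.+[230,45]-.4
rp=np.array([(168,57),(325,57),(160,108),(332,108),(162,135),(330,135)])/5.+[270,190]-.4
for m in "n","f","z","zt": solve(c,pl,ba,rp,154.5,m)
c=pickle.load(open("c3.pkl","rb"))["top"]
pt=np.array([(170,112),(385,182),(290,474),(68,403)])/6.+[165,195]-.4
bt=np.array([(182,65),(455,147),(330,528),(57,437)])/6.+[165,195]-.4
P=back(c,pt,45);print(P.mean(0));print(back(c,bt,16).mean(0)); ex=(P[0]+P[1]-P[2]-P[3]); print(np.degrees(np.arctan2(ex[1],ex[0])),np.linalg.norm(ex)/2)
E
```

```text
n [514.66 238.26  -0.31 439.07 235.32  -0.33   1.     0.     0.  ] yaws -17.723013793207244 -19.122630868772287 rel 75.58979354466595 2.9371556889007877 1.3996170755650446 rms 1.0269250427824959
f [517.51 238.07  -0.31 438.91 235.38  -0.33   0.97   0.     0.  ] yaws -17.737089711382957 -19.118066974794857 rel 78.60141741447973 2.69472719706215 1.3809772634119026 rms 0.3653273747018783
z [514.99 238.81  -0.31 436.44 236.16  -0.33   1.08   0.     0.  ] yaws -17.71568399034102 -19.11550176347053 rel 78.54152853848547 2.6503372391861433 1.399817773129509 rms 0.39474340226828286
zt [516.01 239.35  -0.31 437.1  236.5   -0.33   1.08   0.     0.  ] yaws -17.750475196023043 -19.101532981001554 rel 78.90990557632011 2.853320381267821 1.3510577849785113 rms 0.38841704124328846
[512.89 237.49  45.  ]
[513.43 237.23  16.  ]
-17.68967559918998 108.52312771029854
```

```bash
python3 -m handwheel '{"translation": [[0.1,0.005,0],[0.2,0.005,0],[0.15,0.005,0],[0.075,0.003,0],[0,0,-0.1],[0,0,-0.15],[0,0,0],[0,0,0]], "twist": [0.005,0.005,0.005,0,0,0,0,0]}'
python3 - <<'E'
from h import *
o=get_obs(); print(o["tool_pos"],np.degrees(o["tcp_rot"]),o["contact_force"])
E
```

```text
time: 11.7
tool_pos: [522.2, 238.4, 192.7]
tcp_rot: [3.138, -0.008, -1.876]
contact_force: [0.1, -0.2, -0.5]
grip_width: 24.0
[522.15748331 238.42113197 192.67572839] [ 179.79755698   -0.47759942 -107.46033819] [ 0.06583093 -0.19579308 -0.48035613]
```

```bash
python3 -m handwheel '{"translation": [[-0.025,0,-0.03],[0,0,-0.03],[0,0,0],[0,0,0],[0,0,0],[0,0,0],[0,0,0],[0,0,0]], "twist": [0,0,0,0,0,0,0,0]}'
python3 - <<'E'
from h import *
import pickle
d={}
F=[]
for n in ["wrist","top","side"]:
    c=capture(n); d[n]=c; o=get_obs(); F.append(o["contact_force"])
pickle.dump(d,open("c4.pkl","wb"))
print(o["tool_pos"],np.degrees(o["tcp_rot"]),np.mean(F,0))
a=cv2.resize(d["wrist"]["img"][140:320,220:420],None,fx=4,fy=4,interpolation=cv2.INTER_CUBIC)[:600]
cv2.imwrite("pics/c4w.png",a[:,:,::-1])
a=cv2.resize(d["side"]["img"][75:195,190:310],None,fx=5,fy=5,interpolation=cv2.INTER_CUBIC)
cv2.imwrite("pics/c4s.png",a[:,:,::-1])
E
```

```text
time: 12.7
tool_pos: [518.6, 238.8, 185.1]
tcp_rot: [3.141, -0.006, -1.875]
contact_force: [-0.3, -0.1, -1.6]
grip_width: 23.5
[518.54308709 238.80837099 185.09693073] [ 179.95938633   -0.36572054 -107.44116478] [-0.25622219 -0.30412496 -1.06134428]
```

View pics/c4w.png

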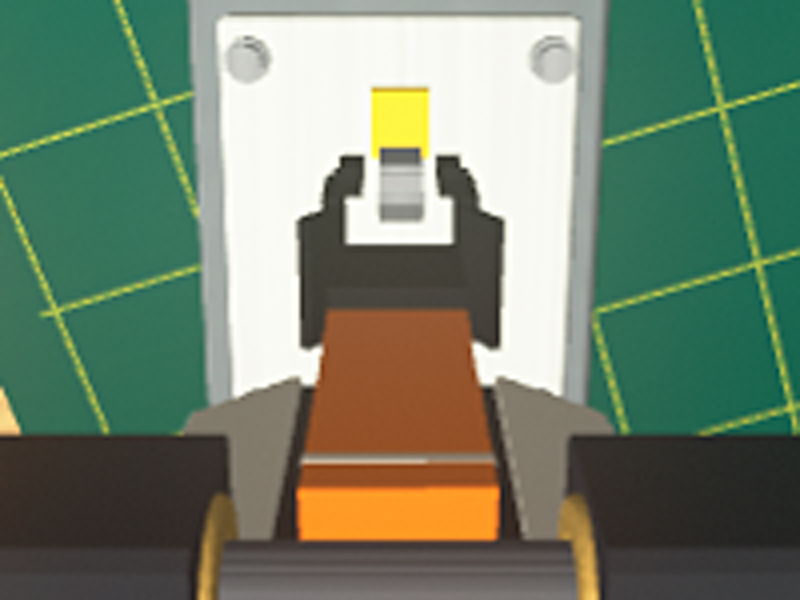

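View pics/c4s.png

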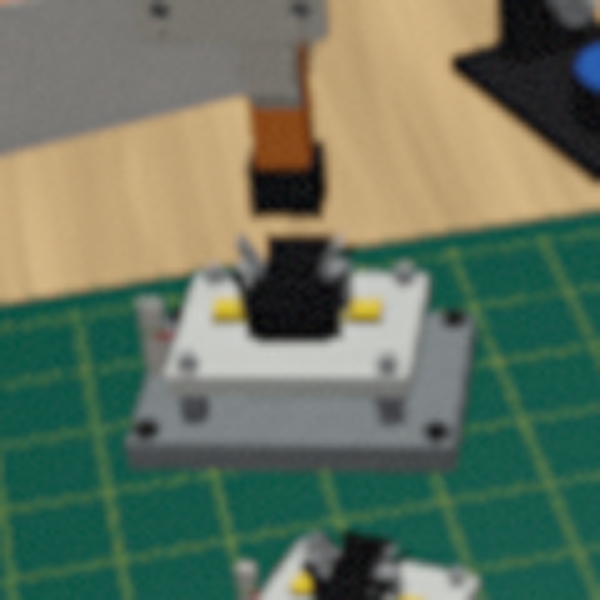

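Run:
```python
from fit import *
import pickle
np.set_printoptions(precision=1,suppress=True)
from scipy.optimize import least_squares
d=pickle.load(open("c4.pkl","rb"))
c=d["side"]
m=np.array([(165,378),(408,385),(432,275),(197,268),(130,445),(458,450),(472,312)])/5.+[190,75]-.4
L=np.array([(-55,-43,45),(55,-43,45),(55,43,45),(-55,43,45),(-75,-55,16),(75,-55,16),(75,55,16)])
def f(p): 
    R=cv2.Rodrigues(np.array([0,0,p[2]]))[0]; return (proj(c,L@R.T+[p[0],p[1],0])-m).ravel()
r=least_squares(f,[514,238,-.31]); print(r.x,np.degrees(r.x[2]),r.fun)
p=r.x
for zu in (104,107):
  q=proj(c,box(p[0],p[1],p[2],32,24,zu,zu+26)); print(zu,((q+.4-[190,75])*5))
# wrist
c=dict(d["wrist"]); c["vertical_fov"]=np.degrees(2*np.arctan(np.tan(np.radians(c["vertical_fov"])/2)/.97))
w=np.array([(217,15),(580,15),(372,88),(429,88)])/4.+[220,140]-.4
W=back(c,w,45); print(W)
# relay foot corners ledge edge: bottom (323?)...
rp=np.array([(330,245),(468,245),(326,288),(473,288),(328,309),(471,309)])/4.+[220,140]-.4
loc=np.array([(16,12,0),(16,-12,0),(16,12,26),(16,-12,26),(12,12,26),(12,-12,26)])
def g(p):
    R=cv2.Rodrigues(np.array([0,0,p[3]]))[0]
    return (proj(c,loc@R.T+p[:3])-rp).ravel()
r=least_squares(g,[517,238,106,-.31]); print(r.x,np.degrees(r.x[3]),r.fun)
y=(W[0]-W[1]);a=np.arctan2(-y[0],y[1]);print("yaw",np.degrees(a), "centre",(W[0]+W[1])[:2]/2-55*np.array([np.cos(a),np.sin(a)]))
```

```text
[515.  231.3  -0.3] -17.7207011018719 [-0.1 -0.1  0.6 -1.  -0.4 -0.2  0.2  1.  -1.2  0.2 -0.1 -0.1  1.1  0.1]
104 [[247.8 226.5]
 [256.4 198.2]
 [320.5 226.8]
 [327.7 198.5]
 [241.4 174.5]
 [250.2 146.8]
 [315.2 174.7]
 [322.7 146.9]]
107 [[247.1 220.6]
 [255.6 192.4]
 [319.9 220.9]
 [327.1 192.6]
 [240.7 168.4]
 [249.5 140.7]
 [314.6 168.6]
 [322.1 140.8]]
[[582.6 262.9  45. ]
 [556.5 179.8  45. ]
 [554.7 232.8  45. ]
 [550.5 219.6  45. ]]
[521.4 237.1 119.2  -0.3] -17.551214167950512 [ 1.  -0.7 -1.2 -0.6  0.1  0.   0.   0.  -0.3  0.5  0.4  0.5]
yaw -17.446648559033868 centre [517.1 237.8]
```

Run:
```python
from h import *
import pickle
d=pickle.load(open("c4.pkl","rb"))
c=dict(d["wrist"]); c["vertical_fov"]=np.degrees(2*np.arctan(np.tan(np.radians(c["vertical_fov"])/2)/.97))
rp=np.array([(326,288),(473,288),(328,309),(471,309)])/4.+[220,140]-.4
P=back(c,rp,106.4+26); print(P)
a=np.radians(-17.5); e=np.array([np.cos(a),np.sin(a)])
print(P[:2,:2].mean(0)-16*e,P[2:,:2].mean(0)-12*e)
```

```text
[[536.30409583 245.78794654 132.4       ]
 [528.527638   221.1838344  132.4       ]
 [532.48086409 246.69412221 132.4       ]
 [524.86870027 222.62120397 132.4       ]]
[517.1563957  238.29718326] [517.23017877 238.26613268]
```

```bash
python3 -m handwheel '{"translation": [[0,-0.002,-0.05],[0,0,-0.05],[0,0,-0.04],[0,0,0],[0,0,0],[0,0,0],[0,0,0],[0,0,0]], "twist": [0,0,0,0,0,0,0,0]}'
```

```text
time: 13.85
tool_pos: [518.5, 238.5, 162.5]
tcp_rot: [3.141, -0.007, -1.875]
contact_force: [0.3, 0.5, -1.6]
grip_width: 23.8
```

```bash
python3 -m handwheel '{"translation": [[0,0,-0.02],[0,0,-0.02],[0,0,-0.02],[0,0,-0.02],[0,0,-0.02],[0,0,0],[0,0,0],[0,0,0]], "twist": [0,0,0,0,0,0,0,0]}'
```

```text
time: 14.85
tool_pos: [518.4, 238.8, 146.9]
tcp_rot: [3.141, -0.006, -1.875]
contact_force: [-0.3, -0.1, 1.6]
grip_width: 23.9
```

```bash
python3 -m handwheel '{"translation": [[0,0,-0.02],[0,0,-0.02],[0,0,-0.01],[0,0,0],[0,0,0],[0,0,0],[0,0,0],[0,0,0]], "twist": [0,0,0,0,0,0,0,0]}'
python3 - <<'E'
from h import *
o=get_obs(); print(o["tool_pos"],np.degrees(o["tcp_rot"]),o["contact_force"],o["moment"])
E
```

```text
time: 15.85
tool_pos: [518.0, 238.9, 139.0]
tcp_rot: [3.14, -0.006, -1.875]
contact_force: [-0.6, 1.1, 1.3]
grip_width: 23.8
[517.96060921 238.89513006 138.97755412] [ 179.89779799   -0.33923827 -107.44343164] [-0.59746602  1.10677129  1.27794754] [0.11170066 0.34310755 0.01856036]
```

```bash
python3 -m handwheel '{"translation": [[0,0,-0.02],[0,0,-0.02],[0,0,-0.01],[0,0,0],[0,0,0],[0,0,0],[0,0,0],[0,0,0]], "twist": [0,0,0,0,0,0,0,0]}'
python3 - <<'E'
from h import *
o=get_obs(); print(o["tool_pos"],np.degrees(o["tcp_rot"]),o["contact_force"],o["moment"])
E
```

```text
time: 16.85
tool_pos: [517.9, 238.9, 130.8]
tcp_rot: [3.14, -0.006, -1.875]
contact_force: [-1.2, 0.2, 0.7]
grip_width: 24.1
[517.88044334 238.87113932 130.82423928] [ 179.88410636   -0.34854684 -107.44207672] [-1.21507545  0.23489643  0.7318797 ] [ 0.16394873  0.29286628 -0.02957636]
```

```bash
python3 -m handwheel '{"translation": [[0,0,-0.01],[0,0,-0.01],[0,0,0],[0,0,0],[0,0,0],[0,0,0],[0,0,0],[0,0,0]], "twist": [0,0,0,0,0,0,0,0]}'
python3 - <<'E'
from h import *
o=get_obs(); print(o["tool_pos"],np.degrees(o["tcp_rot"]),o["contact_force"],o["moment"])
E
```

```text
time: 17.85
tool_pos: [517.9, 238.9, 127.7]
tcp_rot: [3.14, -0.006, -1.875]
contact_force: [-0.5, 1.2, 0.9]
grip_width: 23.6
[517.86200045 238.9099999  127.66623357] [ 179.88631488   -0.34477897 -107.43960468] [-0.45447096  1.15886374  0.89008713] [ 0.16890907  0.32325353 -0.03921715]
```

```bash
python3 -m handwheel '{"translation": [[0,0,-0.01],[0,0,0],[0,0,0],[0,0,-0.01],[0,0,0],[0,0,0],[0,0,0],[0,0,0]], "twist": [0,0,0,0,0,0,0,0]}'
python3 - <<'E'
from h import *
o=get_obs(); print(o["tool_pos"],np.degrees(o["tcp_rot"]),o["contact_force"],o["moment"])
c=capture("side"); cv2.imwrite("pics/s5.png",cv2.resize(c["img"][75:195,190:310],None,fx=5,fy=5,interpolation=cv2.INTER_CUBIC)[:,:,::-1])
c=capture("wrist"); cv2.imwrite("pics/w5.png",cv2.resize(c["img"][140:290,220:420],None,fx=4,fy=4,interpolation=cv2.INTER_CUBIC)[:,:,::-1])
E
```

```text
time: 18.85
tool_pos: [517.8, 238.8, 124.0]
tcp_rot: [3.139, -0.006, -1.875]
contact_force: [-1.2, 1.0, -0.5]
grip_width: 23.8
[517.81507343 238.78644485 123.96957637] [ 179.86757722   -0.36881091 -107.43969684] [-1.23278285  0.9789171  -0.54275429] [ 0.17353248  0.21331391 -0.01190097]
```

View pics/s5.png

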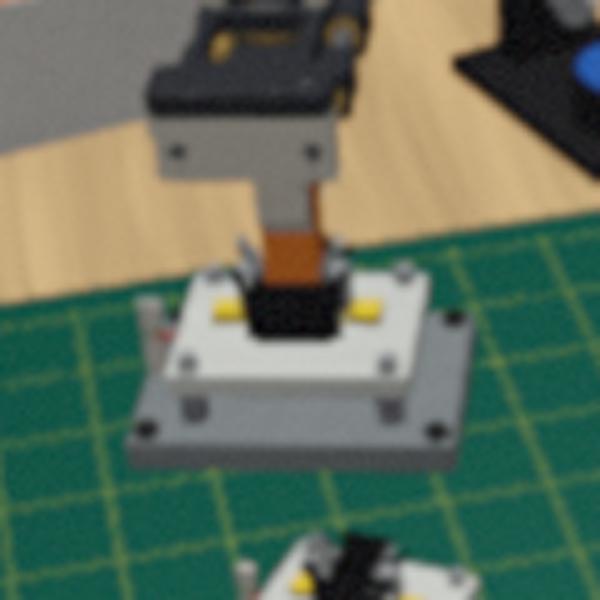

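View pics/w5.png

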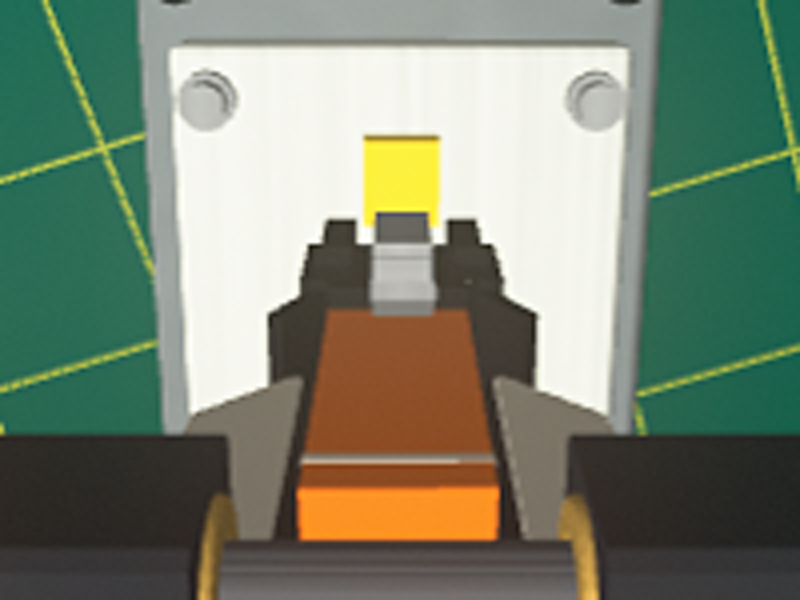

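```bash
python3 -m handwheel '{"translation": [[0,0,0],[0,0,0],[0,0,0],[0,0,0],[0,0,0],[0,0,0],[0,0,-0.005],[0,0,-0.005]], "twist": [0,0,0,0,0,0,0,0]}'
python3 - <<'E'
from h import *
o=get_obs(); print(o["tool_pos"],np.degrees(o["tcp_rot"]),o["contact_force"],o["moment"])
E
```

```text
time: 19.95
tool_pos: [517.8, 238.8, 122.9]
tcp_rot: [3.14, -0.006, -1.875]
contact_force: [-3.1, 0.4, 4.1]
grip_width: 23.9
[517.82710464 238.80021027 122.88308613] [ 179.88255888   -0.35968712 -107.43857263] [-3.0928799   0.36445207  4.13603752] [ 0.0725173   0.48052752 -0.04658214]
```

```bash
python3 -m handwheel '{"translation": [[0,0,0],[0,0,0],[0,0,0],[0,0,0],[0,0,0],[0,0,0],[0,0,0],[0,0,-0.005]], "twist": [0,0,0,0,0,0,0,0]}'
python3 - <<'E'
from h import *
o=get_obs(); print(o["tool_pos"],np.degrees(o["tcp_rot"]),o["contact_force"],o["moment"])
E
```

```text
time: 20.95
tool_pos: [517.8, 238.8, 122.6]
tcp_rot: [3.14, -0.006, -1.875]
contact_force: [-3.9, -1.0, 5.3]
grip_width: 23.7
[517.79175394 238.81329212 122.63638357] [ 179.89628039   -0.35236218 -107.43668742] [-3.87125451 -0.96330194  5.27539412] [0.05382117 0.56873673 0.03155063]
```

```bash
python3 -m handwheel '{"translation": [[0,0,-0.004],[0,0,0],[0,0,0],[0,0,0],[0,0,0],[0,0,0],[0,0,-0.005],[0,0,-0.005]], "twist": [0,0,0,0,0,0,0,0]}'
python3 - <<'E'
from h import *
o=get_obs(); print(o["tool_pos"],np.degrees(o["tcp_rot"]),o["contact_force"],o["moment"])
c=capture("wrist"); cv2.imwrite("pics/w6.png",cv2.resize(c["img"][140:290,220:420],None,fx=4,fy=4,interpolation=cv2.INTER_CUBIC)[:,:,::-1])
c=capture("side"); cv2.imwrite("pics/s6.png",cv2.resize(c["img"][75:195,190:310],None,fx=5,fy=5,interpolation=cv2.INTER_CUBIC)[:,:,::-1])
o=get_obs(); print(o["tool_pos"],o["contact_force"])
E
```

```text
time: 21.95
tool_pos: [517.8, 238.8, 122.0]
tcp_rot: [3.141, -0.006, -1.875]
contact_force: [-4.7, -0.6, 8.0]
grip_width: 23.9
[517.77733748 238.82294499 122.04391498] [ 179.9385141    -0.33201334 -107.43184602] [-4.65064431 -0.62964997  7.98055297] [-0.13846872  0.89499332 -0.01067029]
[517.77867766 238.81255206 122.1135507 ] [-2.95474598 -0.79181945  8.36137523]
```

View pics/w6.png

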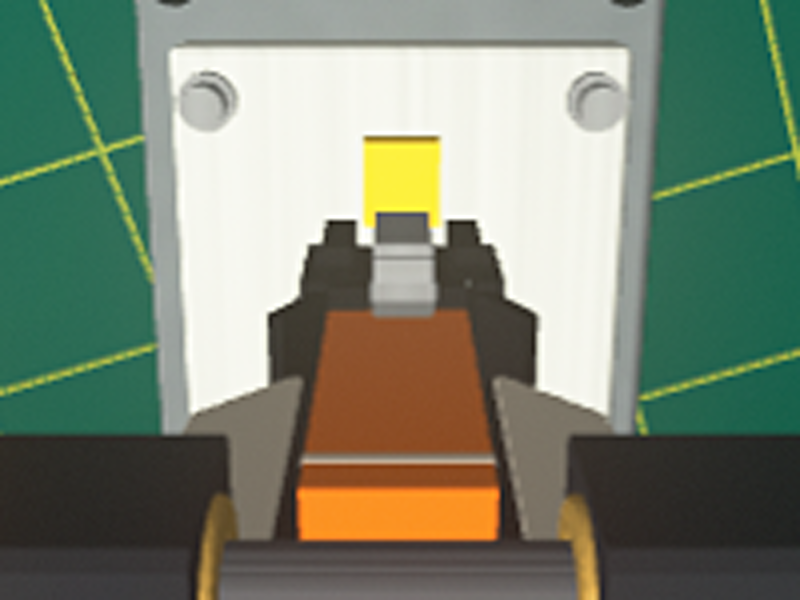

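View pics/s6.png

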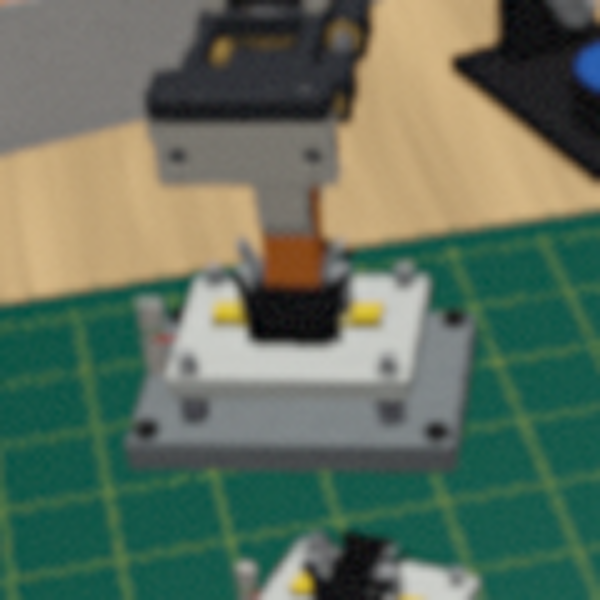

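```bash
python3 -m handwheel '{"translation": [[0,0,0],[0,0,0],[0,0,0],[0,0,0],[0,0,-0.005],[0,0,-0.005],[0,0,-0.005],[0,0,-0.005]], "twist": [0,0,0,0,0,0,0,0]}'
python3 - <<'E'
from h import *
o=get_obs(); print(o["tool_pos"],np.degrees(o["tcp_rot"]),o["contact_force"],o["moment"])
E
```

```text
time: 23.05
tool_pos: [517.7, 238.8, 121.7]
tcp_rot: [-3.141, -0.005, -1.875]
contact_force: [-4.7, -1.0, 9.6]
grip_width: 23.8
[517.71983768 238.80427905 121.74361006] [-179.99375247   -0.30520489 -107.41641066] [-4.70539155 -0.98105884  9.63974067] [-0.12420405  1.01831797 -0.03117033]
```

```bash
python3 -m handwheel '{"translation": [[0,0,0],[0,0,0],[0,0,-0.005],[0,0,-0.005],[0,0,-0.008],[0,0,-0.008],[0,0,-0.008],[0,0,-0.008]], "twist": [0,0,0,0,0,0,0,0]}'
python3 - <<'E'
from h import *
o=get_obs(); print(o["tool_pos"],np.degrees(o["tcp_rot"]),o["contact_force"],o["moment"])
E
```

```text
time: 24.05
tool_pos: [517.6, 238.8, 121.1]
tcp_rot: [-3.139, -0.004, -1.874]
contact_force: [-6.5, -1.0, 13.9]
grip_width: 24.2
[517.55265002 238.76982368 121.12679657] [-179.86129955   -0.24593408 -107.39370251] [-6.51925375 -1.00734242 13.93671962] [-0.23810706  1.22931405 -0.06891718]
```

```bash
python3 -m handwheel '{"translation": [[0,0,0],[0,0,0],[0,0,0],[0,0,0],[0,0,0],[0,0,0],[0,0,0],[0,0,0]], "twist": [0,0,0,0,0,0,0,0]}'
python3 - <<'E'
from h import *
o=get_obs(); print(o["tool_pos"],np.degrees(o["tcp_rot"]),o["contact_force"],o["moment"])
E
```

```text
time: 25.05
tool_pos: [517.4, 238.8, 122.6]
tcp_rot: [-3.139, -0.004, -1.874]
contact_force: [-3.1, 0.1, 5.7]
grip_width: 23.6
[517.43022493 238.75569622 122.63296048] [-179.82894964   -0.22946667 -107.38978063] [-3.09844187  0.12576702  5.7433087 ] [-0.05428493  0.6456712  -0.05776989]
```

```bash
python3 -m handwheel '{"translation": [[0,0,0.003],[0,0,0.003],[0,0,0.003],[0,0,0.003],[0,0,0.002],[0,0,0],[0,0,0],[0,0,0]], "twist": [0,0,0,0,0,0,0,0]}'
python3 - <<'E'
from h import *
o=get_obs(); print(o["tool_pos"],np.degrees(o["tcp_rot"]),o["contact_force"],o["moment"])
E
```

```text
time: 26.05
tool_pos: [517.5, 238.8, 123.4]
tcp_rot: [-3.139, -0.004, -1.874]
contact_force: [-1.4, -0.0, 1.0]
grip_width: 23.7
[517.4725843  238.76311359 123.41663181] [-179.87088748   -0.25234892 -107.39170138] [-1.43853982 -0.00286793  0.98557424] [0.10145265 0.2696203  0.01342086]
```

```bash
python3 -m handwheel '{"translation": [[0,0,0.002],[0,0,0.002],[0,0,0.002],[0,0,0.002],[0,0,0.002],[0,0,0.002],[0,0,0.002],[0,0,0.002]], "twist": [0,0,0,0,0,0,0,0]}'
python3 - <<'E'
from h import *
o=get_obs(); print(o["tool_pos"],np.degrees(o["tcp_rot"]),o["contact_force"],o["moment"])
E
```

```text
time: 27.05
tool_pos: [517.4, 238.6, 125.1]
tcp_rot: [-3.14, -0.005, -1.874]
contact_force: [-0.5, 0.8, -4.1]
grip_width: 24.2
[517.40642201 238.57246199 125.12418714] [-179.8977769    -0.28312542 -107.39992716] [-0.52524337  0.78246356 -4.11449495] [ 0.17602633 -0.00688487 -0.02983464]
```

```bash
python3 -m handwheel '{"translation": [[0,0,0.0035],[0,0,0.004],[0,0,0.004],[0,0,0.0045],[0,0,0.0045],[0,0,0.005],[0,0,0.005],[0,0,0.005]], "twist": [0,0,0,0,0,0,0,0]}'
python3 - <<'E'
from h import *
o=get_obs(); print(o["tool_pos"],np.degrees(o["tcp_rot"]),o["contact_force"],o["moment"])
E
```

```text
time: 28.05
tool_pos: [517.2, 238.5, 127.4]
tcp_rot: [3.141, -0.006, -1.875]
contact_force: [4.4, 1.7, -15.9]
grip_width: 24.2
[517.19884933 238.54673136 127.42683453] [ 179.97951534   -0.34847931 -107.40958899] [  4.41088411   1.69283156 -15.89435866] [ 0.51701902 -0.80216814  0.04716353]
```

The reading of -15.9 N, less about 1 N for weight, is at the 15 N limit, so I ease off at once.

```bash
python3 -m handwheel '{"translation": [[0,0,-0.002],[0,0,-0.002],[0,0,0],[0,0,0],[0,0,0],[0,0,0],[0,0,0],[0,0,0]], "twist": [0,0,0,0,0,0,0,0]}'
python3 - <<'E'
from h import *
o=get_obs(); print(o["tool_pos"],np.degrees(o["tcp_rot"]),o["contact_force"],o["moment"])
E
```

```text
time: 29.05
tool_pos: [517.3, 238.6, 126.9]
tcp_rot: [3.141, -0.006, -1.875]
contact_force: [4.0, 1.7, -12.1]
grip_width: 23.8
[517.28111645 238.57694166 126.93127163] [ 179.99384347   -0.34012419 -107.40826869] [  3.95722426   1.72500214 -12.14014251] [ 0.42480247 -0.64711322 -0.01616083]
```

Pull is now about 11 N, and it held that way with little decay. I hold it there.

```bash
python3 -m handwheel '{"translation": [[0,0,0],[0,0,0],[0,0,0],[0,0,0],[0,0,0],[0,0,0],[0,0,0],[0,0,0]], "twist": [0,0,0,0,0,0,0,0]}'
python3 - <<'E'
from h import *
o=get_obs(); print(o["time"],o["tool_pos"],np.degrees(o["tcp_rot"]),o["contact_force"],o["moment"])
E
```

```text
time: 30.05
tool_pos: [517.3, 238.6, 126.9]
tcp_rot: [3.141, -0.006, -1.875]
contact_force: [3.0, 1.3, -13.1]
grip_width: 24.2
30.05 [517.25885404 238.56419759 126.88865517] [ 179.98874235   -0.34196637 -107.40891733] [  2.96623041   1.3394234  -13.07309487] [ 0.42626818 -0.66998452  0.03570257]
```

```bash
python3 -m handwheel '{"translation": [[0,0,-0.002],[0,0,-0.002],[0,0,-0.0025],[0,0,-0.0025],[0,0,-0.0025],[0,0,-0.0025],[0,0,-0.0025],[0,0,0]], "twist": [0,0,0,0,0,0,0,0]}'
python3 - <<'E'
from h import *
o=get_obs(); print(o["time"],o["tool_pos"],o["contact_force"],o["moment"])
E
```

```text
time: 31.05
tool_pos: [517.4, 238.5, 125.9]
tcp_rot: [-3.141, -0.005, -1.875]
contact_force: [0.4, 1.4, -8.7]
grip_width: 23.7
31.05 [517.35939168 238.54862494 125.9034676 ] [ 0.42350279  1.37857624 -8.71530719] [ 0.26862677 -0.24940457 -0.03755342]
```

```bash
python3 -m handwheel '{"translation": [[0,0,-0.003],[0,0,-0.003],[0,0,-0.003],[0,0,-0.003],[0,0,-0.003],[0,0,-0.003],[0,0,0],[0,0,0]], "twist": [0,0,0,0,0,0,0,0]}'
python3 - <<'E'
from h import *
o=get_obs(); print(o["time"],o["tool_pos"],o["contact_force"],o["moment"])
E
```

```text
time: 32.05
tool_pos: [517.4, 238.6, 124.8]
tcp_rot: [-3.14, -0.005, -1.874]
contact_force: [-0.7, 0.5, -2.2]
grip_width: 23.8
32.05 [517.41928266 238.58446993 124.80998835] [-0.71431889  0.48974966 -2.20488763] [ 0.12742999  0.07431513 -0.02491364]
```

```bash
python3 -m handwheel '{"translation": [[0,0,-0.003],[0,0,-0.003],[0,0,-0.002],[0,0,0],[0,0,0],[0,0,0],[0,0,0],[0,0,0]], "twist": [0,0,0,0,0,0,0,0]}'
python3 - <<'E'
from h import *
c=capture("wrist"); cv2.imwrite("pics/w7.png",cv2.resize(c["img"][140:290,220:420],None,fx=4,fy=4,interpolation=cv2.INTER_CUBIC)[:,:,::-1])
o=get_obs(); print(o["time"],o["tool_pos"],o["contact_force"],o["moment"])
E
```

```text
time: 33.05
tool_pos: [517.4, 238.6, 123.9]
tcp_rot: [-3.14, -0.005, -1.874]
contact_force: [-1.5, 0.1, -0.9]
grip_width: 23.9
33.1 [517.43799785 238.64572065 123.9570492 ] [-1.48683048 -0.7485639  -0.99643505] [0.12505366 0.23349173 0.01581032]
```

View pics/w7.png

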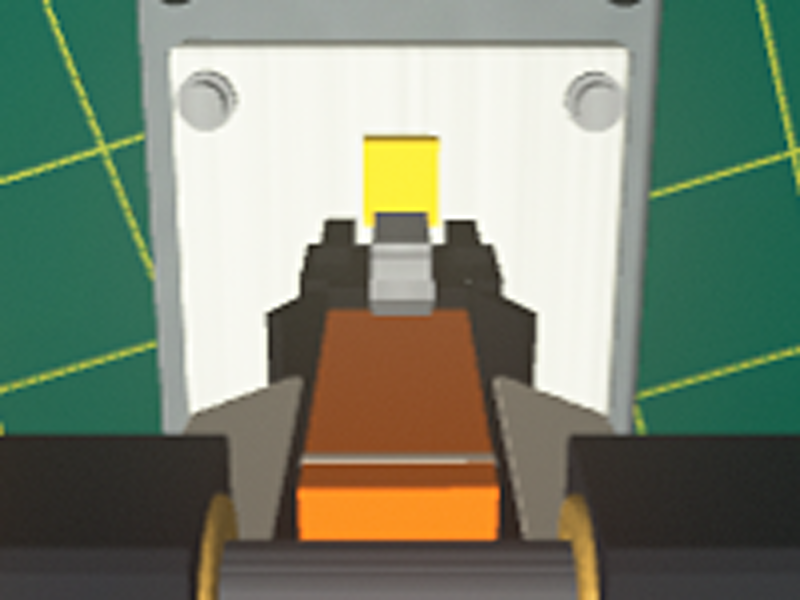

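```bash
python3 -m handwheel '{"translation": [[0,0,0],[0,0,0],[0,0,0],[0,0,0],[0,0,0],[0,0,0],[0,0,0],[0,0,0]], "twist": [0,0,0,0,0,0,0,0]}' 0; python3 -m handwheel '{"translation": [[0,0,0.02],[0,0,0.06],[0,0,0.12],[0,0,0.2],[0,0,0.2],[0,0,0.2],[0,0,0.1],[0,0,0]], "twist": [0,0,0,0,0,0,0,0]}'; python3 -m handwheel '{"translation": [[-0.1,0,0],[-0.2,0,0],[-0.2,0,0],[-0.1,0,0],[0,0,0],[0,0,0],[0,0,0],[0,0,0]], "twist": [0,0,0,0,0,0,0,0]}'
python3 - <<'E'
from h import *
import pickle
d={}
for n in("wrist","side","top"):
    c=capture(n);d[n]=c;save(c,n+"8.png")
pickle.dump(d,open("c8.pkl","wb"))
w=cv2.resize(d["wrist"]["img"][40:210,220:420],None,fx=3,fy=3,interpolation=cv2.INTER_CUBIC)
cv2.imwrite("pics/w8c.png",w[:,:,::-1])
a=cv2.resize(d["side"]["img"][75:195,190:310],None,fx=5,fy=5,interpolation=cv2.INTER_CUBIC)
cv2.imwrite("pics/s8c.png",a[:,:,::-1])
E
```

```text
time: 34.1
tool_pos: [518.5, 238.6, 124.6]
tcp_rot: [-3.137, -0.004, -1.874]
contact_force: [-0.5, 0.1, -0.1]
grip_width: 91.5
time: 35.1
tool_pos: [518.2, 238.5, 268.1]
tcp_rot: [-3.134, -0.002, -1.874]
contact_force: [-0.4, -0.2, -0.8]
grip_width: 91.8
time: 36.1
tool_pos: [427.1, 237.8, 265.1]
tcp_rot: [-3.136, -0.004, -1.876]
contact_force: [0.1, -0.3, -0.0]
grip_width: 91.8
```

View pics/wrist8.png

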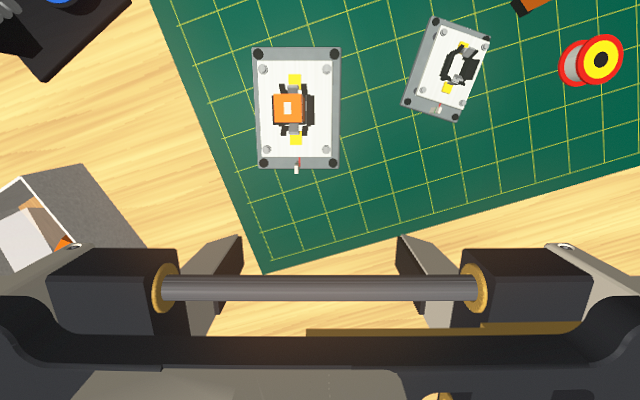

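View pics/s8c.png

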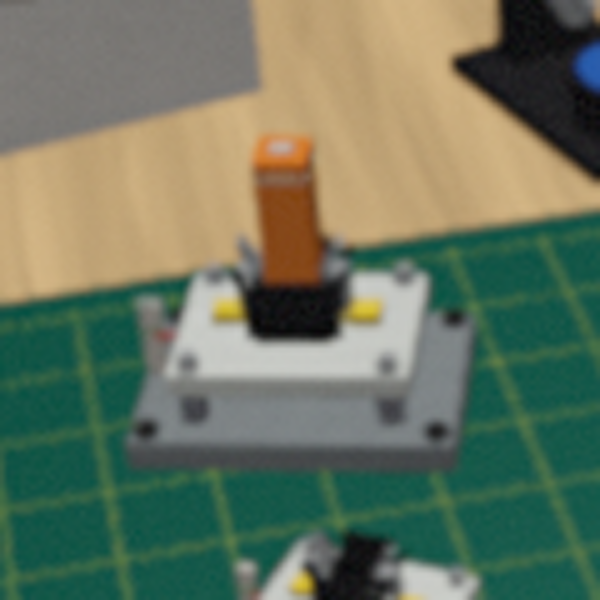

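View pics/top8.png

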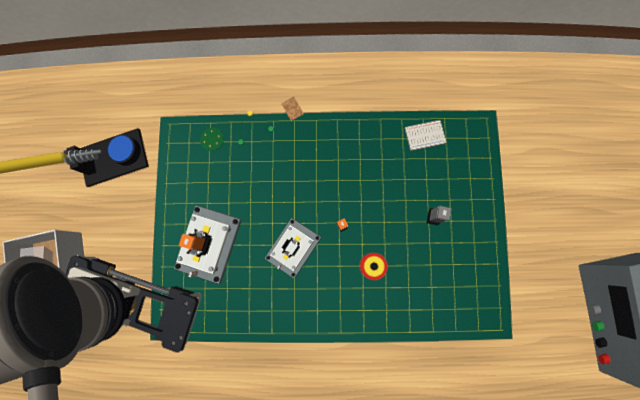

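The relay stands upright in the large stand, at (195,242) in the top view, with its top at (283,155) in the side crop. Both clips are against its ends. The spare relay (440,214), spool (374,266), breadboard (425,135) and small relay (342,224) have not moved, and the gripper is clear.

```bash
python3 -c "
from plant import *
print(close_job())"
```

```text
the job is handed in; nothing more can be done
None
```

The relay is clipped home in the larger stand, but the pull overshot its 11 N target and peaked at about 15 N, the limit you set. I handed the job in at about 36 s of the 67 s allowed.

- **Press:** I pushed the large orange relay straight down with about 15 N at most (13.9 N read at the wrist plus about 1 N of relay weight). The tool height put the relay's underside at the 45 mm nest floor, within about 0.3 mm.
- **Clips:** The push force dropped near the bottom, which fits the clips snapping shut. When I pulled, about 1 mm of play was taken up and then both clips held.
- **Pull:** The force rose over about 2 s. The worst reading was 15.9 N at the wrist, so about 14.9 N on the clips after taking off roughly 1 N for weight. Single readings are noisy by about 0.7 N. The force is read only at the end of each move, so I cannot rule out that it briefly passed 15 N.
- **Hold:** I eased back and held for at least 1 s. The two readings gave about 11 and 12 N net. I did not repeat the pull for a cleaner rise.
- **Release:** I took the load off before opening the gripper and moving clear. The last pictures show the relay upright in the nest with the clips at its ends. The spare relay, spool and breadboard look unmoved.

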